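# Slide the cuvette carrier to its marked stop

## Task

On the bench rail, bring the black cuvette carrier to the marked stop, the one of the two steel stops that has an upright ball-headed post on a lug at its far side: with closed fingertips press down the ribbed pad in the middle of the carrier to free its brake, keep it pressed while you push the carrier along the rail until it rests fully against that stop, then let go so that the pad springs up and the brake holds. Only press and push: do not pinch, grasp or lift anything, do not touch the cuvette or its holder, do not force the carrier along while its pad is up, and leave the things standing around where they are.

Things in the scene. Friction and masses are not known exactly. Their poses are not given: they have to be found in the camera images.
- rail: Aluminium rail, fixed to the worktop, 400 mm long along its own y axis, 76 wide (x), its running top 32 mm above the worktop. Origin: centre of its underside, on the worktop. At yaw 0 its y points to the robot's left and x away from the robot. Its place and yaw (up to 0.3 rad either way) vary.
- carrier_center (a point): Middle of the underside of the black carrier, on the rail's centre line, 32 mm above the worktop; axes as the rail's. Carrier: 110 mm long (rail y), 64 wide (x). In its middle a recess 56 mm long (y), open to both sides (x), between two raised end cheeks 27 mm thick (y), tops 72 mm above the worktop. A finger in the recess pushes on a cheek's inner face.
- cuvette_top (a point): Top of the clear cuvette that stands in a black holder 34 mm square on the carrier's side arm, fixed to it, 66 mm beyond the carrier's middle (+x), 92 mm above the worktop. Cuvette and holder are not to be touched.
- pad_top (a point): Centre of the top face of the ribbed black rubber brake pad, 60 (x) by 50 mm, in the carrier's recess; 58 mm above the worktop when up, which is 14 mm below the cheek tops. It moves straight down 6 mm.
- brake_pad (a joint): How far the pad is pressed, m: 0 up (brake holds), 0.006 fully down. A spring returns it; about 4.5 N pushes it down. Up, the brake resists some 20 N; from about 0.003 on the brake is free and the carrier slides with 1 to 3 N.
- carrier (a joint): Position of the carrier along the rail, m: 0 at the rail's middle, growing along the rail's +y; it starts within 0.03 of the middle.
- marked_stop: Dark steel block clamped across the rail, 24 mm thick along it, 78 wide, 60 high, with a lug on its far side (+x) that carries an upright ball-headed post, 57 mm beyond the centre line, reaching 100 mm above the worktop. Origin: on the worktop under the block's centre; axes as the rail's. 135-170 mm from the rail's middle, at either end. Carrier touches it at 67 mm between centres.
- plain_stop: The other stop: the same block without lug and post, at the other end of the rail, 135 to 170 mm from its middle.
- vial: Bystander, leave alone: brown glass vial with dark cap, 44 mm wide, 76 high, behind the rail near its left end. Origin: centre of its underside.
- timer: Bystander, leave alone: square white timer, 64 x 64 x 20 mm, lying in front of the rail. Origin: centre of its underside.
- marker: Bystander, leave alone: felt marker, 17 mm thick, 128 long, lying in front of the rail. Origin: centre of its underside.
- cap: Bystander, leave alone: loose screw cap, 32 mm wide, 16 high, behind the rail near its right end. Origin: centre of its underside.
- flask: Bystander, leave alone: conical glass flask, 73 mm wide, 112 high, left of the rail. Origin: centre of its underside.
- beaker: Bystander, leave alone: plastic beaker with handle, 73 x 98 x 94 mm, left of the rail. Origin: centre of its underside.
- cuvette_box: Bystander, leave alone: closed dark blue box, 73 x 120 x 49 mm, right of the rail. Origin: centre of its underside.
- bottle: Bystander, leave alone: plastic sample bottle, 52 mm wide, 172 high, right of the rail. Origin: centre of its underside.

How it is judged:
By the outcome, as a careful person would: the job done as asked, in the order asked, and still so for the second after the job is handed in, with the robot touching nothing.
It also fails if it takes over 35 s, if anything falls off the work surface, if the arm or the gripper's body presses on something with over 40 N, if the wrist force passes 120 N, or if a joint passes its speed limit or range.

## Robot

A 7-joint arm with a two-finger parallel gripper is mounted at the origin on a cart in front of the work surface, level with it; the furniture and walls round the work are solid. World frame = base frame: x ahead of the robot, y to its left, z up, the work surface at z = 0. Lengths are in mm, angles in rad, forces in N, time in s.
With the tool pointing down it reaches from about 350 to 900 mm from the base axis. Payload 7.2 kg.
Tool frame: the origin (TCP) lies on the centre line of the jaws, within the pads' length; the fingertips stand 8 mm ahead of it and the grasp point (between the pads) lies 11 mm behind it (bot.tip_reach is the z of the fingertips in the tool frame, in mm); z points along the fingers, y is the line along which they close (so a half turn about z gives the same grasp; the last joint's range is limited). The gripper opens to 88 mm and grips with 3 to 60 N. Pads are 20 mm wide; open, the fingers measure 115 mm over their backs; the gripper's body (75 mm by 178 mm) begins 61 mm behind the grasp point.
Start: joints at [1.066, 0.411, -0.013, 1.596, 0.006, 1.134, -0.082], TCP at [264.39, -566.327, 230.653] pointing down, gripper open.
Joint ranges: [-2.95, 2.95], [-0.29, 1.99], [-1.47, 1.44], [0.14, 2.54], [-1.03, 4.17], [0.13, 1.85], [-2.86, 2.86]. Speed limits (rad/s): [2.39, 2.39, 3.01, 3.01, 3.14, 3.14, 3.14].

## Interface

Orientations are given as a rotation vector (axis times angle).
In Python, from bench import bot gives the robot as it stands.
- The arm moves only by the shell command python3 jog.py [OPENING], which reads ROWS from standard input. ROWS is a JSON list of rows, 1 to 5 of them, each of 6 numbers: dx, dy, dz in units of 100 mm, then a rotation vector rx, ry, rz in units of 0.2 rad; each row shifts and turns the commanded pose from where the row before left it, along the tool's axes as they then stand; what a row does not reach is not made up. A row lasts 1/10 s, in which the tool goes at most 50 mm and 0.15 rad, less where a joint would pass 70% of its speed; a pose out of reach is approached as far as the arm can. OPENING is the finger opening in mm, set as the command begins (- or left out keeps the last). The fingers move at their own pace and stop on an object; the grip force is fixed at half the most. Time passes only in rows, so rows that do not move let the fingers close. It prints the time, the measured TCP pose, the force, the opening and the grip force at its end. Input that does not fit is refused with a message, and nothing moves.
- bot.sense(): the state, without advancing time (a new reading comes with each control period).
- bot.get_image(name): name is "scene" or "top" or "wrist"; returns the picture (480x640x3 uint8, red, green, blue); there is no depth.
- bot.get_calibration(name): a dict with "vfov" (degrees; the focal length in pixels is half the picture's height over the tangent of half this angle, whatever the lens; pixels are square), "cx", "cy" (the principal point, pixels), "k1" (the pictures are not rectified: a ray, as slopes to the right and down, at radius r is drawn at 1 + k1 r^2 times it, then the intrinsics apply), "R" (3x3) and "t" (3): a world point X has camera coordinates R X + t. Camera axes: x right, y down, z forward; pixel columns grow to the right and rows downward; lengths in mm; the calibration is good to about 2 mm. A picture is of the moment at which its call begins: read the wrist's pose just before it. get_calibration takes no time and is no camera call; for the wrist camera it gives the pose at the moment of the call.
- bot.hand_in(): hands the job in; it is judged then, once.
The state is a dict: "t": time; "joints": joint angles; "dq": joint speeds; "joint_torque": joint torques, N m; "ee_pos": TCP position; "ee_rot": TCP orientation; "force": force on the tool from outside, world axes, zero at the start; "ft_torque": the same for the moment, N m; "gripper_width": finger opening in mm; "grip_force": force on a finger pad.
Only numpy, scipy, OpenCV 4.12 (cv2) and the standard library are available. Lean on these libraries where they do the work, as an engineer would, in place of code of your own. Each camera call takes 0.05 s, during which the arm holds its last target. There are 200 camera calls.

## Working session

There is one attempt and no reset: what is moved stays moved. The work goes in short steps, Python scripts to look and compute and a shell command to move; the robot and the scene stay as the last step left them, time stands still between calls to the robot, and variables do not carry over. Pictures are saved under pics/ and viewed, at most 10 in all, crops included, and the job is handed in when it is done.

```bash
ls; mkdir -p pics
cat > h.py <<'E'
import numpy as np,cv2
from bench import bot
def cal(n):
    c=bot.get_calibration(n); f=240/np.tan(np.radians(c["vfov"])/2)
    return c,f
def ray(c,f,u,v):
    d=np.array([(u-c["cx"])/f,(v-c["cy"])/f]); s=d.copy()
    for _ in range(30): s=d/(1+c["k1"]*(s@s))
    R=np.array(c["R"]);t=np.array(c["t"])
    return -R.T@t, R.T@np.array([s[0],s[1],1])
def onz(n,u,v,z):
    c,f=cal(n); o,d=ray(c,f,u,v); return o+d*(z-o[2])/d[2]
def proj(n,X):
    c,f=cal(n); p=np.array(c["R"])@np.array(X,float)+np.array(c["t"]); s=p[:2]/p[2]
    s=s*(1+c["k1"]*(s@s)); return np.array([c["cx"],c["cy"]])+f*s
def save(n,fn):
    im=bot.get_image(n); cv2.imwrite("pics/"+fn,cv2.cvtColor(im,cv2.COLOR_RGB2BGR)); return im
E
python3 - <<'E'
from h import *
save("top","top1.png");save("scene","scene1.png")
s=bot.sense();print(s["t"],s["ee_pos"],s["ee_rot"],s["force"],bot.tip_reach)
for n in("top","scene"):
    c,f=cal(n);print(n,f,-np.array(c["R"]).T@np.array(c["t"]))
E
```

```text
bench.py
jog.py
pics
0.1 [ 264.1995809  -565.95114678  229.92481484] [-3.06566590e+00 -6.80468043e-01  6.02164018e-04] [ 0.78960724 -0.20003614 -0.1994199 ] 8.0
top 501.32583169645443 [ 334.58646542   21.94526982 1264.10427418]
scene 440.009181766891 [ -56.54683687 1088.64324874  778.28539901]
```

View pics/top1.png

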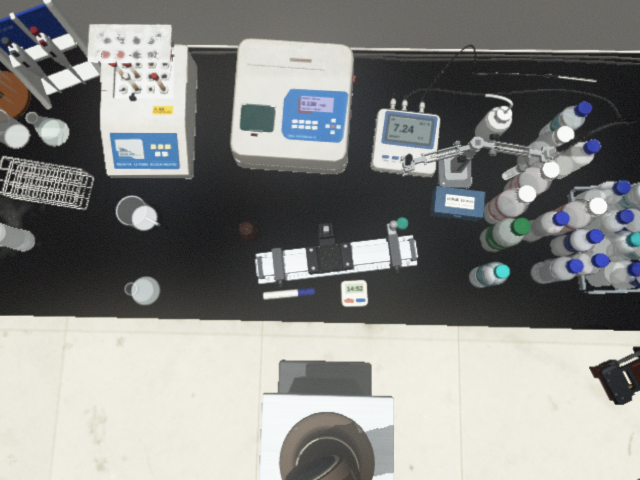

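View pics/scene1.png

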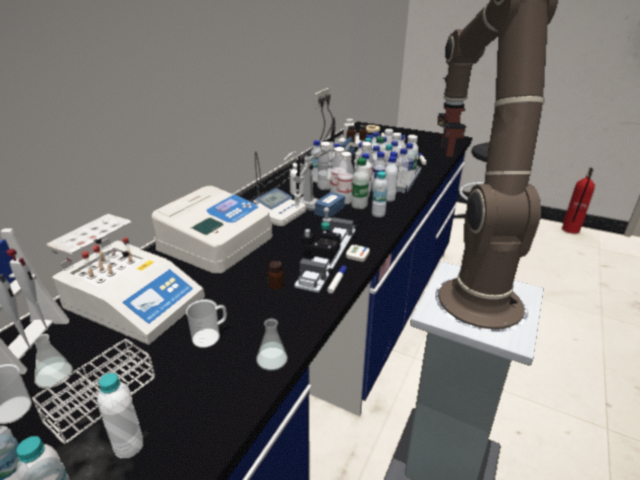

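The top view shows the rail from (256,268) to (417,248), with the carrier near (328,258), the holder at (326,232) and stops at about (278,264) and (397,250). A lug or post seems to be at (393,226), next to the green cap at (402,223). I'll zoom in to check.

Run:
```python
from h import *
im=cv2.imread("pics/top1.png")[205:315,240:430]
cv2.imwrite("pics/c1.png",cv2.resize(im,None,fx=4.2,fy=4.2,interpolation=cv2.INTER_CUBIC))
im=cv2.imread("pics/scene1.png")[200:300,260:380]
cv2.imwrite("pics/c2.png",cv2.resize(im,None,fx=5,fy=5,interpolation=cv2.INTER_CUBIC))
```

```text
(no output)
```

View pics/c1.png

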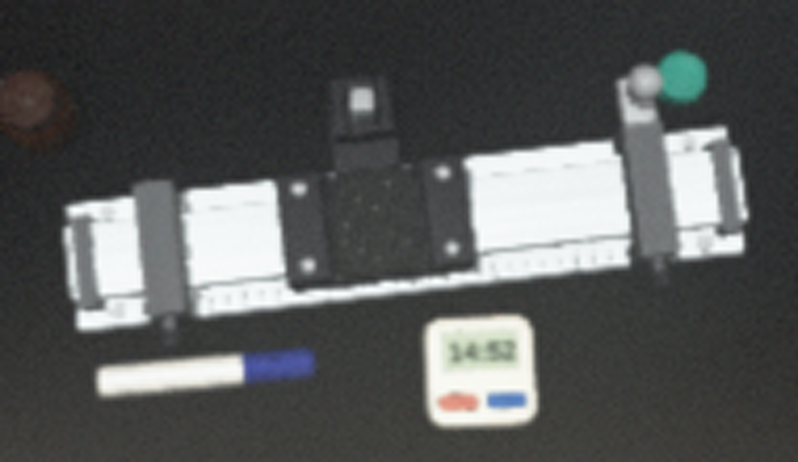

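View pics/c2.png

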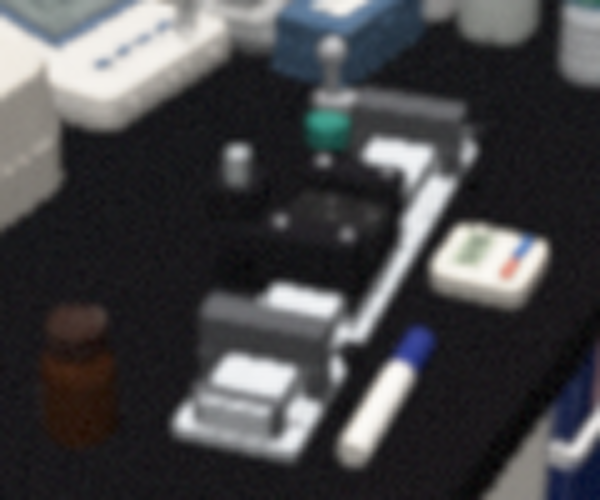

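The crop shows the right-hand stop (−y end) carrying the lug and ball post at crop (645,80), so that is the marked one. The cheek screws are at crop (299,188), (307,265), (443,172) and (452,248). The pad is between them.

Run:
```python
from h import *
P=lambda x,y,z:onz("top",240+(x+.5)/4.2-.5,205+(y+.5)/4.2-.5,z)
S=np.array([P(*q,72) for q in [(299,188),(307,265),(443,172),(452,248)]])
print(S.round(1),S.mean(0).round(1))
for a,b in((0,2),(1,3),(0,1),(2,3)): print(np.linalg.norm(S[a]-S[b]).round(1))
# stop corners, z=60
st={}
for n,q in {"R":[(624,125),(660,118),(639,254),(676,250)],"L":[(134,183),(172,181),(149,317),(187,312)]}.items():
    K=np.array([P(*w,60) for w in q]);st[n]=K.mean(0);print(n,K.mean(0).round(1),np.linalg.norm((K[0]+K[1]-K[2]-K[3])/2).round(1),np.linalg.norm(K[0]-K[1]).round(1))
d=st["L"]-st["R"];yaw=np.arctan2(-d[0],d[1]);print("stopdist",np.linalg.norm(d),"yaw",yaw)
# rail white mask at z=32
im=cv2.imread("pics/top1.png")[215:290,250:425];m=(im.min(2)>120).astype(np.uint8)
C=max(cv2.findContours(cv2.morphologyEx(m,cv2.MORPH_CLOSE,np.ones((25,25))),0,2)[0],key=cv2.contourArea)
r=cv2.minAreaRect(C);B=np.array([onz("top",250+p[0],215+p[1],30) for p in cv2.boxPoints(r)]);print(B.round(1),B.mean(0).round(1),np.linalg.norm(np.diff(B,axis=0),axis=1).round(1))
print("pad c", P(378,222,58).round(1),"cuv",P(361,99,92).round(1),"ball",P(645,80,95).round(1))
c=S.mean(0);y=np.array([-np.sin(yaw),np.cos(yaw)]);print("carrier-R along",((c-st["R"])[:2]@y),"lateral",(c-st["R"])[:2]@np.array([np.cos(yaw),np.sin(yaw)]))
s=bot.sense();from scipy.spatial.transform import Rotation as R
print(R.from_rotvec(s["ee_rot"]).as_matrix().round(3))
```

```text
[[497.4  47.7  72. ]
 [453.3  42.   72. ]
 [508.5 -34.4  72. ]
 [464.9 -40.1  72. ]] [481.    3.8  72. ]
82.8
83.0
44.4
43.9
R [ 504.5 -153.9   60. ] 76.2 21.3
L [462.4 126.7  60. ] 77.1 22.0
stopdist 283.7688030718719 yaw 0.1488731580390986
[[ 483.6  222.2   30. ]
 [ 616.7 -213.1   30. ]
 [ 458.4 -254.9   30. ]
 [ 329.7  172.    30. ]] [472.1 -18.5  30. ] [455.1 163.7 445.8]
pad c [480.5   2.   58. ] cuv [546.2  13.5  92. ] ball [ 560.1 -146.2   95. ]
carrier-R along 159.47667397921094 lateral 0.15270538385939628
[[ 0.906  0.423 -0.001]
 [ 0.423 -0.906  0.001]
 [-0.    -0.001 -1.   ]]
```
Screw distance 83 = 110-27 ✓. Yaw from screws: d=(−11.1..-11.6, 82.2): yaw 0.135-0.14; from stops 0.149. From screw x-direction: (44.1,5.7): 0.129. Rail edges... ~0.14. Stop height 60 distance 283.8 plausible(270-340). Carrier to R: 159.5 → travel = 159.5-67 = 92.5 mm along -y rail. Top estimate ~±2mm.

The sizes agree: screws 83 mm apart (110−27), stop about 77 mm wide and cuvette about 66 mm off the centre line. Rail yaw is about 0.14 and travel about 92 mm toward −y. Next I'll close the fingers and align the tool with the rail.

Careful with the scale: shifts go in units of 100 mm and turns go in units of 0.2 rad. That gives: 0.15 rad is 0.75.

```bash
echo '[[0, 0, 0, 0, 0, 0.75], [0, 0, 0, 0, 0, 0.725]]' | python3 jog.py 0
```

```bash
cat > d.py <<'E'
from h import *;import sys
from scipy.spatial.transform import Rotation as R
s=bot.sense();M=R.from_rotvec(s["ee_rot"]).as_matrix();print(s["t"],s["ee_pos"].round(2),M.round(3).tolist(),s["force"].round(2),s["gripper_width"],s["joints"].round(2))
print("tool delta",(M.T@(np.array(list(map(float,sys.argv[1:4])))-s["ee_pos"])).round(1))
E
python3 d.py 481 3 110
```

```text
t: 0.3
ee_pos: [264.1, -566.1, 230.1]
ee_rot: [-3.133, -0.213, 0.0]
force: [0.5, -0.6, 0.1]
gripper_width: 75.1
grip_force: 0.0
0.3 [ 264.14 -566.1   230.11] [[0.991, 0.135, -0.0], [0.135, -0.991, 0.001], [-0.0, -0.001, -1.0]] [ 0.46 -0.58  0.13] 75.09637937651362 [ 1.02  0.41  0.05  1.6  -0.02  1.13 -0.36]
tool delta [ 291.9 -534.4  120.6]
```

Converted, 22 mm is 0.22, -40 mm is -0.4.

```bash
echo '[[0.22, -0.4, 0, 0, 0, 0], [0.22, -0.4, 0, 0, 0, 0], [0.22, -0.4, 0, 0, 0, 0], [0.22, -0.4, 0, 0, 0, 0], [0.22, -0.4, 0, 0, 0, 0]]' | python3 jog.py && echo '[[0.22, -0.4, 0, 0, 0, 0], [0.22, -0.4, 0, 0, 0, 0], [0.22, -0.4, 0, 0, 0, 0], [0.22, -0.4, 0, 0, 0, 0], [0.22, -0.4, 0, 0, 0, 0]]' | python3 jog.py && echo '[[0.22, -0.4, 0, 0, 0, 0], [0.22, -0.4, 0, 0, 0, 0], [0.22, -0.4, 0, 0, 0, 0], [0, 0, 0, 0, 0, 0], [0, 0, 0, 0, 0, 0]]' | python3 jog.py; python3 d.py 481 3 110
```

```text
t: 0.8
ee_pos: [345.2, -350.9, 230.4]
ee_rot: [-3.134, -0.222, 0.0]
force: [1.1, 0.4, 0.4]
gripper_width: 35.1
grip_force: 0.0
t: 1.3
ee_pos: [425.7, -137.5, 230.6]
ee_rot: [3.134, 0.222, -0.0]
force: [0.2, -0.2, 0.3]
gripper_width: 0.4
grip_force: 0.0
t: 1.8
ee_pos: [473.8, -10.4, 230.2]
ee_rot: [-3.133, -0.227, 0.002]
force: [-0.8, -0.8, -0.1]
gripper_width: 0.4
grip_force: 0.0
1.8 [473.83 -10.38 230.23] [[0.99, 0.144, -0.001], [0.144, -0.99, -0.0], [-0.001, -0.0, -1.0]] [-0.81 -0.82 -0.07] 0.379232696780155 [ 0.24  0.18 -0.36  1.93  0.07  1.05 -1.58]
tool delta [  9.1 -12.2 120.2]
```

```bash
echo '[[0.04, -0.06, 0.4, 0, 0, 0], [0.05, -0.06, 0.4, 0, 0, 0], [0, 0, 0.3, 0, 0, 0], [0, 0, 0, 0, 0, 0], [0, 0, 0, 0, 0, 0]]' | python3 jog.py; python3 d.py 481 3 90
python3 - <<'E'
from h import *
save("wrist","w1.png")
E
```

```text
t: 2.3
ee_pos: [480.9, 0.7, 120.9]
ee_rot: [3.134, 0.22, -0.002]
force: [-0.1, -0.1, -0.9]
gripper_width: 0.4
grip_force: 0.0
2.3 [480.92   0.73 120.92] [[0.99, 0.14, -0.001], [0.14, -0.99, -0.0], [-0.001, 0.0, -1.0]] [-0.11 -0.13 -0.89] 0.3522279295188309 [ 0.19  0.33 -0.35  2.04  0.16  0.8  -1.68]
tool delta [ 0.4 -2.2 30.9]
```

View pics/w1.png

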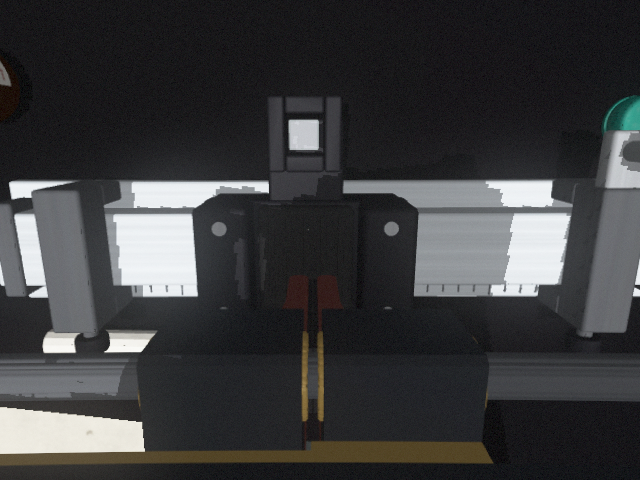

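The wrist view shows the fingers over the pad, with the cheek screws at (219,229) and (391,229). The marked stop is on the right; its top face's left edge runs from (600,187) to (578,333). The plain stop's top inner edge runs from about (108,195) to (97,333).

Run:
```python
from h import *
from scipy.spatial.transform import Rotation as R
s=bot.sense();M=R.from_rotvec(s["ee_rot"]).as_matrix()
for n,u,v,z in [("scrL",219,229,72),("scrR",391,229,72),("stopR a",600,187,60),("stopR b",578,333,60),("stopR c",627,333,60),("post lug cuv",304,134,92)]:
    X=onz("wrist",u,v,z);print(n,X.round(1),(M.T@(X-s["ee_pos"])).round(1))
print([proj("wrist",s["ee_pos"]+M@np.array(q)).round(0) for q in [(0,0,8),(10,0,8),(10,13,8)]])
```

```text
scrL [496.1  49.3  72. ] [ 20.8 -45.9  49.8]
scrR [507.8 -34.   72. ] [20.8 38.2 49.9]
stopR a [ 541.  -135.5   60. ] [ 39.5 143.4  61.9]
stopR b [ 462.6 -147.4   60. ] [-39.8 144.2  61.9]
stopR c [ 466.4 -173.    60. ] [-39.6 170.1  61.9]
post lug cuv [546.5  13.9  92. ] [65.9 -3.7 29.9]
[array([313., 301.]), array([313., 278.]), array([345., 278.])]
```

```bash
echo '[[0, -0.04, 0.25, 0, 0, 0], [0, 0, 0.2, 0, 0, 0], [0, 0, 0.05, 0, 0, 0], [0, 0, 0, 0, 0, 0]]' | python3 jog.py && echo '[[0, 0, 0.03, 0, 0, 0], [0, 0, 0.03, 0, 0, 0], [0, 0, 0.02, 0, 0, 0], [0, 0, 0.015, 0, 0, 0], [0, 0, 0, 0, 0, 0]]' | python3 jog.py; python3 d.py 481 3 61
```

```text
t: 2.75
ee_pos: [481.2, 5.5, 71.6]
ee_rot: [3.133, 0.222, 0.001]
force: [-1.1, -0.4, 0.4]
gripper_width: 0.3
grip_force: 0.0
t: 3.25
ee_pos: [481.6, 6.0, 61.6]
ee_rot: [3.134, 0.223, 0.003]
force: [1.0, -0.4, 4.6]
gripper_width: 0.9
grip_force: 2.2
3.25 [481.61   5.97  61.59] [[0.99, 0.141, 0.002], [0.141, -0.99, 0.0], [0.002, 0.0, -1.0]] [ 0.98 -0.4   4.6 ] 0.8667872076729574 [ 0.15  0.42 -0.33  2.08  0.21  0.67 -1.74]
tool delta [-1.   2.9  0.6]
```

Pressed about 4.4 mm with about 4.6 N. I'll press slightly more, then push.

```bash
echo '[[0, 0, 0.008, 0, 0, 0], [0, 0.02, 0, 0, 0, 0], [0, 0.03, 0, 0, 0, 0], [0, 0.04, 0, 0, 0, 0], [0, 0.04, 0, 0, 0, 0]]' | python3 jog.py && echo '[[0, 0.04, 0, 0, 0, 0], [0, 0.04, 0, 0, 0, 0], [0, 0.04, 0, 0, 0, 0], [0, 0.04, 0, 0, 0, 0], [0, 0.04, 0, 0, 0, 0]]' | python3 jog.py; python3 d.py 481 3 61
```

```text
t: 3.75
ee_pos: [482.9, -7.0, 60.5]
ee_rot: [-3.134, -0.223, -0.001]
force: [3.5, 2.3, 4.1]
gripper_width: 0.9
grip_force: 2.2
t: 4.25
ee_pos: [485.5, -27.0, 60.4]
ee_rot: [-3.134, -0.222, -0.0]
force: [3.4, 1.5, 4.3]
gripper_width: 0.3
grip_force: 2.4
4.25 [485.52 -27.01  60.38] [[0.99, 0.141, 0.0], [0.141, -0.99, 0.0], [0.0, -0.0, -1.0]] [3.4  1.52 4.26] 0.3324629934906577 [ 0.21  0.43 -0.32  2.07  0.21  0.67 -1.67]
tool delta [ -0.2 -30.3  -0.6]
```

```bash
echo '[[0, 0.05, 0, 0, 0, 0], [0, 0.05, 0, 0, 0, 0], [0, 0.05, 0, 0, 0, 0], [0, 0.05, 0, 0, 0, 0], [0, 0.05, 0, 0, 0, 0]]' | python3 jog.py && echo '[[0, 0.05, 0, 0, 0, 0], [0, 0.05, 0, 0, 0, 0], [0, 0.04, 0, 0, 0, 0], [0, 0.03, 0, 0, 0, 0], [0, 0, 0, 0, 0, 0]]' | python3 jog.py; python3 d.py 481 3 61
python3 - <<'E'
from h import *
save("wrist","w2.png")
E
```

```text
t: 4.75
ee_pos: [489.0, -51.8, 60.4]
ee_rot: [-3.134, -0.223, -0.0]
force: [3.3, 2.5, 5.3]
gripper_width: 0.4
grip_force: 2.5
t: 5.25
ee_pos: [491.4, -69.3, 60.4]
ee_rot: [3.133, 0.221, 0.0]
force: [3.2, -0.8, 5.1]
gripper_width: 0.6
grip_force: 2.4
5.25 [491.43 -69.28  60.38] [[0.99, 0.141, 0.0], [0.141, -0.99, -0.001], [0.0, 0.001, -1.0]] [ 3.15 -0.78  5.09] 0.5584994116588687 [ 0.29  0.44 -0.31  2.05  0.21  0.68 -1.58]
tool delta [ -0.2 -73.   -0.7]
```

View pics/w2.png

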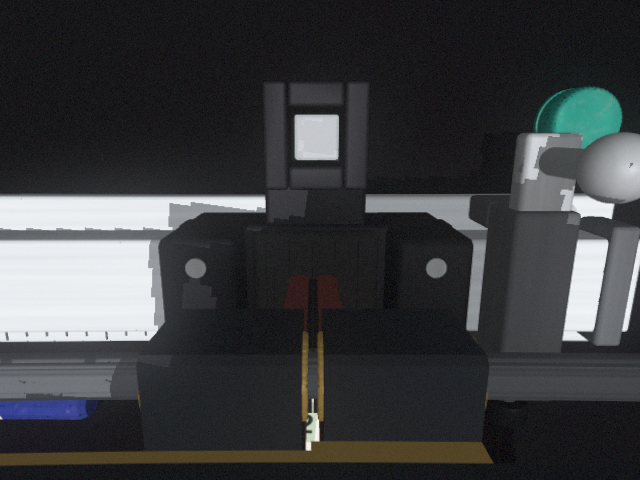

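The carrier (screws at (195,268) and (436,268)) is riding with the fingers by friction. The marked stop is on the right, about 17 mm from it. I'll continue until it reaches the stop and the finger meets the cheek.

Converted, 4 mm is 0.04, 3 mm is 0.03.

```bash
echo '[[0, 0.04, 0, 0, 0, 0], [0, 0.04, 0, 0, 0, 0], [0, 0.03, 0, 0, 0, 0], [0, 0.03, 0, 0, 0, 0], [0, 0.02, 0, 0, 0, 0]]' | python3 jog.py && echo '[[0, 0.02, 0, 0, 0, 0], [0, 0.02, 0, 0, 0, 0], [0, 0.02, 0, 0, 0, 0], [0, 0.01, 0, 0, 0, 0], [0, 0, 0, 0, 0, 0]]' | python3 jog.py; python3 d.py 481 3 61
echo '[[0, 0.02, 0, 0, 0, 0], [0, 0.02, 0, 0, 0, 0], [0, 0, 0, 0, 0, 0]]' | python3 jog.py |grep -E "pos|force:"
```

```text
t: 5.8
ee_pos: [493.5, -84.3, 60.4]
ee_rot: [-3.134, -0.223, 0.0]
force: [2.7, 1.9, 6.4]
gripper_width: 0.5
grip_force: 2.8
t: 6.3
ee_pos: [493.7, -89.4, 60.3]
ee_rot: [-3.132, -0.224, 0.002]
force: [0.5, 5.5, 9.4]
gripper_width: 0.3
grip_force: 4.5
6.3 [493.75 -89.36  60.34] [[0.99, 0.143, -0.002], [0.143, -0.99, 0.002], [-0.001, -0.002, -1.0]] [0.46 5.49 9.42] 0.27663479531143453 [ 0.33  0.45 -0.31  2.03  0.21  0.69 -1.54]
tool delta [  0.6 -93.2  -0.5]
ee_pos: [494.0, -93.0, 60.3]
force: [0.1, 7.4, 11.1]
grip_force: 5.1
```

Converted, -0.5 mm is -0.005, 2 mm is 0.02.

```bash
echo '[[0, 0.02, -0.005, 0, 0, 0], [0, 0.02, 0, 0, 0, 0], [0, 0, 0, 0, 0, 0]]' | python3 jog.py |grep -E "pos|force:"; echo '[[0, 0.02, 0, 0, 0, 0], [0, 0.02, 0, 0, 0, 0], [0, 0, 0, 0, 0, 0]]' | python3 jog.py |grep -E "pos|force:"
python3 - <<'E'
from h import *
save("wrist","w3.png")
E
```

```text
ee_pos: [494.1, -98.5, 60.4]
force: [-0.7, 4.8, 6.8]
grip_force: 3.2
ee_pos: [494.7, -102.4, 60.4]
force: [-0.4, 4.2, 5.9]
grip_force: 3.0
```

View pics/w3.png

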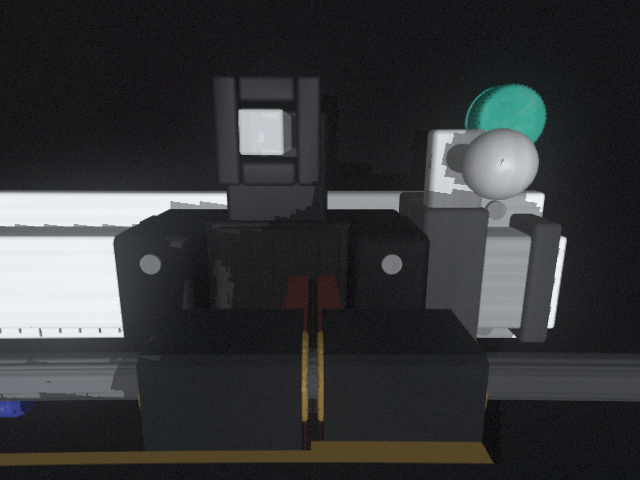

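The carrier (screws at (150,264) and (392,264)) is now against the stop face at u≈428. The finger is about 14 mm off the pad centre, almost at the cheek. One more small push to confirm seating.

```bash
for i in 1; do echo '[[0, 0.01, 0, 0, 0, 0], [0, 0.01, 0, 0, 0, 0], [0, 0, 0, 0, 0, 0]]' | python3 jog.py |grep -E "pos|force:"; done; echo '[[0, 0.01, 0, 0, 0, 0], [0, 0.01, 0, 0, 0, 0], [0, 0, 0, 0, 0, 0]]' | python3 jog.py |grep -E "pos|force:"
```

```text
ee_pos: [494.9, -104.2, 60.3]
force: [0.1, 4.6, 6.2]
grip_force: 3.1
ee_pos: [495.2, -106.1, 60.3]
force: [-0.6, 4.5, 6.6]
grip_force: 3.0
```

Converted, 1 mm is 0.01.

```bash
echo '[[0, 0.01, 0, 0, 0, 0], [0, 0.01, 0, 0, 0, 0], [0, 0, 0, 0, 0, 0]]' | python3 jog.py |grep -E "pos|force:"; echo '[[0, 0.01, 0, 0, 0, 0], [0, 0, 0, 0, 0, 0]]' | python3 jog.py |grep -E "pos|force:";echo '[[0, 0.01, 0, 0, 0, 0], [0, 0, 0, 0, 0, 0]]' | python3 jog.py |grep -E "pos|force:"
```

```text
ee_pos: [495.3, -106.9, 60.3]
force: [-1.2, 8.1, 6.6]
grip_force: 5.5
ee_pos: [495.4, -107.0, 60.3]
force: [-1.8, 10.3, 8.4]
grip_force: 7.0
ee_pos: [495.4, -107.0, 60.3]
force: [-2.5, 14.1, 10.1]
grip_force: 8.6
```

Solid contact: the tool is held at y=-107 while the lateral force rises to 14 N. I'll ease off a little, then lift straight up.

Converted, -1.5 mm is -0.015.

```bash
echo '[[0, -0.015, 0, 0, 0, 0], [0, 0, 0, 0, 0, 0]]' | python3 jog.py |grep -E "pos|force:"; echo '[[0, 0, -0.04, 0, 0, 0], [0, 0, -0.06, 0, 0, 0], [0, -0.02, -0.08, 0, 0, 0], [0, -0.04, -0.15, 0, 0, 0], [0, 0, -0.3, 0, 0, 0]]' | python3 jog.py|grep -E "pos|force:"; echo '[[0, 0, -0.4, 0, 0, 0], [0, 0, -0.3, 0, 0, 0], [0, 0, 0, 0, 0, 0], [0, 0, 0, 0, 0, 0], [0, 0, 0, 0, 0, 0]]' | python3 jog.py
python3 - <<'E'
from h import *
im=save("wrist","w4.png");save("top","top2.png")
E
```

```text
ee_pos: [495.4, -107.0, 60.3]
force: [-1.1, 9.9, 7.5]
grip_force: 6.3
ee_pos: [493.3, -103.5, 122.2]
force: [0.2, -0.0, -0.8]
grip_force: 0.0
t: 9.75
ee_pos: [494.9, -103.8, 192.5]
ee_rot: [-3.134, -0.222, 0.005]
force: [0.8, -0.3, 0.3]
gripper_width: 0.8
grip_force: 0.0
```

View pics/w4.png

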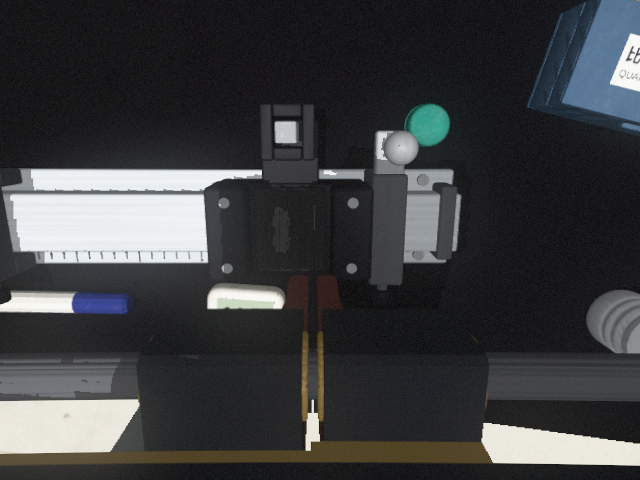

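The final view shows the carrier's right cheek edge flush with the stop's edge at u≈372 with no bright rail between them. The fingers are clear and the bystanders are in place.

Run:
```python
from h import *
a,b=[onz("wrist",*p,72) for p in((223.5,203),(353,203))];e=onz("wrist",372,235,60)
y=(a-b)/np.linalg.norm(a-b);print("centre-to-stop-face",((a+b)/2-e)@y,np.linalg.norm(a-b))
print(bot.hand_in())
```

```text
centre-to-stop-face 56.61831504325474 83.81613144794147
the job is handed in; nothing more can be done
None
```

The carrier is resting against the marked stop with its pad released, and the job is handed in at about 10 s on the clock; the last camera check put the carrier's centre 56.6 mm from the stop face (55 mm is contact, calibration good to about 2 mm).

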